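Extend the slide lamp's telescopic arm by one hole

ROBOT

A 6-joint arm with a two-finger parallel gripper is mounted at the origin on the work surface. World frame = base frame: x ahead of the robot, y to its left, z up, the work surface at z = 0. Lengths are in m, angles in degrees, forces in N, time in s.
With the tool pointing down it reaches from about 0.275 to 0.725 m from the base axis. Payload 5.6 kg.
Tool frame: the origin (TCP) lies at the very end of the fingers, on their centre line; the grasp point (between the pads) lies 19 mm behind it; z points along the fingers, y is the direction in which the jaws open and shut (so a half turn about z gives the same grasp; the last joint's range is limited). The gripper opens to 85 mm and grips with 20 to 120 N. Pads are 22 mm wide; open, the fingers measure 114 mm over their backs; the gripper's body (76 mm by 85 mm) begins 54 mm behind the grasp point. The pads swing forward as they close: fully open they stand 13 mm farther back than shut.
Start: joints at [-47.578, 14.616, 6.199, 0, -81.583, -16.306], TCP at [0.242, -0.494, 0.191] pointing down, gripper open.
Joint ranges: [-168.99, 168.99], [-69.2, 112.95], [-62.41, 85.93], [-164.36, 98.24], [-168.68, -3.75], [-174.98, 174.98]. Speed limits (degrees/s): [147.25, 147.25, 180, 180, 180, 180].

INTERFACE

Orientations are given as [roll, pitch, yaw] about the fixed x, y, z axes, in that order (R = Rz(yaw) Ry(pitch) Rx(roll)).
In Python, from plant import readout, read_camera, camera_info, job, spotter gives the robot as it stands.
- The arm moves only by the tool servo_tool, never from a script. Its argument "increments" is a list of rows, each an object of numbers: "x", "y", "z": the shift along the tool's x, y, z each as a share of 250 mm, from -1 to 1; "ax", "ay", "az": the turn, a rotation vector about the tool's x, y, z each as a share of 60 degrees, from -1 to 1; "grip": the finger opening in mm, from 0 to 85.4. A call has 1 to 5 rows; each row is the pose to reach, as a shift and turn from the pose commanded when the call began, along the tool's axes at that moment; what a row does not reach only later rows make up. A row lasts 1/10 s, in which the tool goes at most 50 mm and 8.59 degrees, less where a joint would pass 70% of its speed; a pose out of reach is approached as far as the arm can. A call with a number of a shift or a turn outside -1 to 1 is refused whole. A call with a gripper value outside its range is refused whole. The fingers move at their own pace and stop on an object; "squeeze" is the grip in N (left out, the last holds). Time passes only in rows, so rows that repeat a pose let the fingers close. It gives the time, the measured TCP pose, the force and the opening at its end, in the units of the state.
- readout.observe(): the state, without advancing time (a new reading comes with each control period).
- read_camera(name): name is "scene" or "top" or "wrist"; returns the picture (480x640x3 uint8, red, green, blue); there is no depth.
- camera_info(name): a dict with "camera_matrix" (3x3 intrinsics, pixels), "pose" (4x4, takes a point from camera to world coordinates); the wrist camera has in their place "hand_eye" (4x4, takes a point from camera to tool coordinates, whose origin is the TCP and whose axes are the flange's). Camera axes: x right, y down, z forward; pixel columns grow to the right and rows downward; lengths in m; the calibration is good to about 2 mm. A picture is of the moment at which its call begins: read the wrist's pose just before it. camera_info takes no time and is no camera call.
- job.sign_off(): hands the job in, once; it reports no verdict.
Trained networks look in the newest picture that a camera, given by its name, has taken for a name from the list of things; names that differ only in an ending like _2 or _b are one class to them, and where a whole thing is asked for, a point or a joint stands for the part that bears it (a point fixed in the world has none). Each returns a list of dicts, best first, with "score" (0 to 1); they miss things now and then, are a little off and sometimes report something else, mostly with a low value. They report only what shows in the picture. A call takes as long as a camera call.
- spotter.spot_in(camera, query): "pixel" ([column, row] in pixels, amid what is visible of it).
- spotter.trace(camera, query): "region" (480x640 bool, what is visible of it) and "pixel" ([column, row] in pixels, amid what is visible of it).
- spotter.pinpoint(camera, query): "pixel" ([column, row] in pixels: a listed point, or the origin of a listed thing).
The state is a dict: "time_s": time; "joint_pos": joint angles; "joint_velocities": joint speeds; "joint_efforts": joint torques, N m; "tool_pos": TCP position; "orientation": TCP orientation; "ft_force": force on the tool from outside, world axes, zero at the start; "wrist_torque": the same for the moment, N m; "width": finger opening in m.
Only numpy, scipy, OpenCV 4.12 (cv2) and the standard library are available. Lean on these libraries where they do the work, as an engineer would, in place of code of your own. Each camera call takes 0.05 s, during which the arm holds its last target.

TASK

The inspection lamp does not quite reach over the slide in the counter's drawer. Squeeze in the pair of spring buttons on its telescopic arm, draw the outer tube out until they snap out through its next pair of holes, and prove the lock with a tug of about 10 N along the arm before you let go. Do not strain the buttons by pulling or pushing hard, and leave everything else where it is.

Things in the scene. Friction and masses are not known exactly. Their poses are not given: they have to be found in the camera images.
- lamp_stand: Lamp stand, does not shift: dark base plate 200 x 160 x 18 mm, steel post 24 mm thick, 214 mm high, black cross clamp with a level telescopic arm, its axis 170 mm above the bench. Origin: on the bench under the post's axis. x axis: level along the arm, from post to lamp, the way the outer tube draws out; z up. The arm's fixed inner tube is 20 mm square and ends at x = 190 mm.
- outer_tube: Outer aluminium tube of the arm, 25 mm square, 0.36 to 0.56 kg with its lamp; slides on the inner tube against 2 to 5 N of drag, cannot turn. Pairs of 12 mm holes go through its upright +y and -y sides. Origin: on its axis, midway between the holes the buttons stand in at the start, 150 mm from the post's axis; axes as lamp_stand's. The next pair is 34 to 54 mm nearer the post (it differs each time).
- button_near: The other button, alike, on the outer tube's -y side. Both must be pressed at once. Pressed flush with the tube's faces by something flat, the domes let the tube be drawn over them with 10 to 20 N in all, and go in 1.6 mm more, under its wall. More than 10 N between the tube and one button strains it; both share the load: feel for the stop, and keep pulls on the locked tube under 20 N. Play in a hole: 1 mm each way.
- button_far: One of two domed steel spring buttons, 10 mm thick, set in the inner tube 150 mm along the arm from the post; sticks out 5 mm through the hole in the outer tube's +y side. Origin: tip of the dome, 17.5 mm from the arm's axis when out. Moves only straight in and out; spring 1.5 N when out, 3 N when in. Snaps out by itself under a hole, and its flank then stops the tube both ways.
- tip_box: Bystander: closed grey and clear pipette-tip box, 122 x 84 x 60 mm, loose on the bench. Origin: centre of its underside.
- reagent: Bystander: small amber jar with a white cap, 48 mm across, 85 mm high, loose on the bench. Origin: centre of its underside.
- pipette: Bystander: white hand pipette lying on the bench, about 240 mm long, 30 mm high. Origin: under the middle of its handle, x axis towards its tip.
- lamp (a point): Centre of the underside of the white lamp head, an 80 mm disc 36 mm high that hangs below the outer tube's far end, 235 mm along the arm from the outer tube's origin and 60 mm below the arm's axis. It moves with the tube.

How it is judged (in metres and radians):
On the way, in this order (a step that is already met when the one before it is completed fails the run):
1. both buttons are squeezed in and the tube is drawn off its first holes, over them (y of button_far in the frame of lamp_stand below 0.0115 m and y of button_near in the frame of lamp_stand above -0.0115 m and x of outer_tube in the frame of lamp_stand between 0.155 and 0.178 m).
2. both buttons stand out through the next pair of holes and hold the tube against a tug (at least 2 N on a button) (y of button_far in the frame of lamp_stand above 0.0155 m and y of button_near in the frame of lamp_stand below -0.0155 m and x of outer_tube in the frame of lamp_stand between 0.181 and 0.207 m and contact force between any of button_far, button_near and outer_tube above 2 N), for 0.05 s.
At the end, for the whole second after the job is handed in: Both buttons stand out (by 3 mm or more) through the outer tube's next pair of holes, the tube 31 to 57 mm further out than at the start, at rest and let go (y of button_far in the frame of lamp_stand above 0.0155 m and y of button_near in the frame of lamp_stand below -0.0155 m and x of outer_tube in the frame of lamp_stand between 0.181 and 0.207 m and linear speed of outer_tube below 0.01 m/s); the robot touches nothing.
It fails at once if the tube forced against a button with more than 10 N (contact force between any of button_far, button_near and outer_tube above 10 N).
It fails at once if the tube drawn past the next holes or pushed further in (x of outer_tube in the frame of lamp_stand above 0.21 m or x of outer_tube in the frame of lamp_stand below 0.145 m).
It fails at once if a bystander (tip box, reagent jar, pipette) moved more than 15 mm (distance of any of tip_box, reagent, pipette from where it was at the start of the episode above 0.015 m).
It also fails if it takes over 40 s, if anything falls off the work surface, if the arm or the gripper's body presses on something with over 40 N, if the wrist force passes 120 N, or if a joint passes its speed limit or range.

## Working session

There is one attempt and no reset: what is moved stays moved. The work goes in short steps, Python scripts to look and compute and a tool call to move; the robot and the scene stay as the last step left them, time stands still between calls to the robot, and variables do not carry over. Pictures are saved under pics/ and viewed, and the job is handed in when it is done.

Besides the shell and the picture viewer there is one more tool, called after ">>>" as a command line: name --argument value ..., lists and objects as JSON in quotes. servo_tool: Moves the arm, as the interface text tells. Shift numbers are shares of 250 mm and turn numbers shares of 60 degrees, none past 1 either way. Its arguments: {"type":"object","properties":{"increments":{"type":"array"},"squeeze":{"type":"number"}},"required":["increments"]}

```bash
mkdir -p pics; ls
cat > h.py <<'E'
import numpy as np, cv2
from plant import readout, read_camera, camera_info, job, spotter
from scipy.spatial.transform import Rotation as R
def tcp():
    s=readout.observe(); T=np.eye(4); T[:3,:3]=R.from_euler('xyz',s['orientation'],degrees=True).as_matrix(); T[:3,3]=s['tool_pos']; return T
def cam(name):
    i=camera_info(name); K=np.array(i['camera_matrix'])
    P=np.array(i['pose']) if 'pose' in i else tcp()@np.array(i['hand_eye'])
    return K,P
def ray(K,P,px):
    d=P[:3,:3]@np.linalg.inv(K)@np.array([px[0],px[1],1.]); return P[:3,3],d/np.linalg.norm(d)
def atz(K,P,px,z):
    o,d=ray(K,P,px); return o+d*(z-o[2])/d[2]
def tri(rays):
    A=0;b=0
    for o,d in rays:
        M=np.eye(3)-np.outer(d,d);A=A+M;b=b+M@o
    p=np.linalg.solve(A,b); return p,[np.linalg.norm((np.eye(3)-np.outer(d,d))@(p-o)) for o,d in rays]
def proj(K,P,p):
    q=np.linalg.inv(P)@np.append(p,1); q=K@q[:3]; return q[:2]/q[2]
E
python3 - <<'E'
from h import *
s=readout.observe(); print(s)
for n in ['scene','top','wrist']:
    K,P=cam(n); im=read_camera(n); cv2.imwrite(f'pics/{n}0.png',im[:,:,::-1]); print(n,K.round(1).tolist(),P.round(3).tolist())
E
```

```text
pics
{'time_s': 0.0, 'joint_pos': array([-4.75804232e+01,  1.46544568e+01,  6.13150757e+00, -2.97211976e-02,
       -8.15833727e+01, -1.63062078e+01]), 'joint_velocities': array([-0.0265799 ,  0.00482174, -0.07987701, -0.0093221 ,  0.11519788,
       -0.00752454]), 'joint_efforts': array([ 1.53280485e-03, -3.86628878e+01,  2.37947220e+01,  5.36525533e+00,
       -5.94452256e-03, -2.36295881e-05]), 'tool_pos': array([ 0.24189489, -0.49331284,  0.19038195]), 'orientation': array([ 1.79889701e+02, -1.64173988e-03, -1.53891007e+02]), 'ft_force': array([-0.18502826, -0.04070459,  0.2672575 ]), 'wrist_torque': array([ 0.01782986,  0.03287918, -0.02560795]), 'width': 0.08538529550063982}
scene [[446.4, 0.0, 312.2], [0.0, 446.4, 233.6], [0.0, 0.0, 1.0]] [[-0.412, 0.546, -0.73, 1.051], [0.911, 0.261, -0.318, 0.227], [0.017, -0.796, -0.605, 0.529], [0.0, 0.0, 0.0, 1.0]]
top [[482.0, 0.0, 317.1], [0.0, 482.0, 244.5], [0.0, 0.0, 1.0]] [[-0.14, -0.959, 0.247, 0.389], [-0.99, 0.137, -0.032, 0.052], [-0.003, -0.249, -0.969, 0.941], [0.0, 0.0, 0.0, 1.0]]
wrist [[353.5, 0.0, 318.3], [0.0, 353.5, 241.4], [0.0, 0.0, 1.0]] [[-0.439, 0.867, 0.233, 0.183], [0.898, 0.424, 0.116, -0.522], [0.002, 0.261, -0.965, 0.373], [0.0, 0.0, 0.0, 1.0]]
```

View pics/scene0.png

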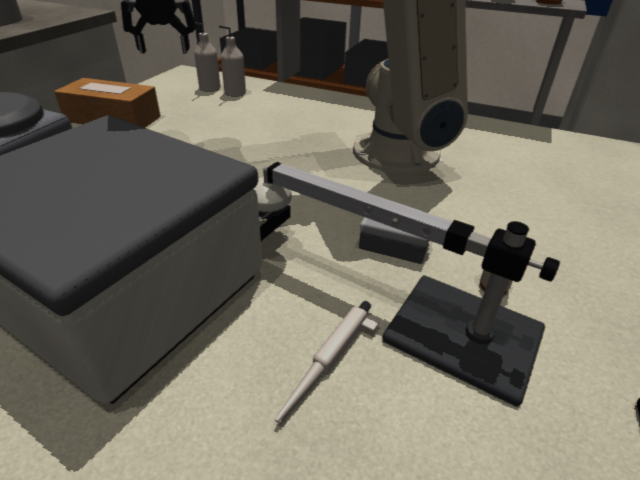

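View pics/top0.png

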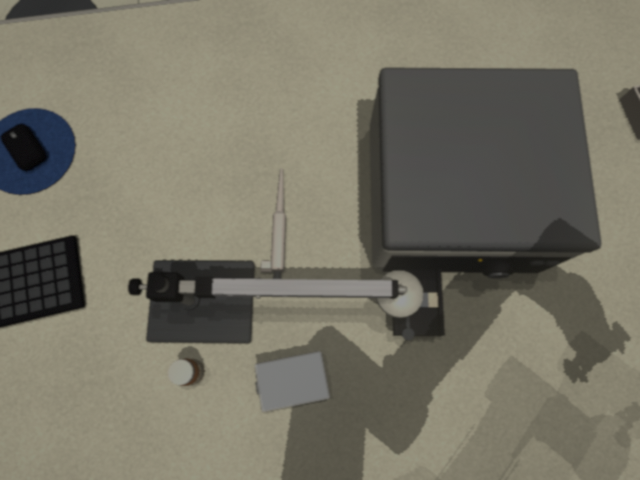

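View pics/wrist0.png

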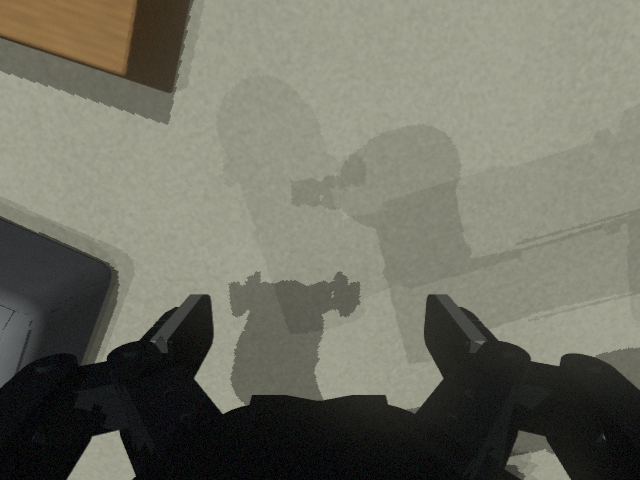

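Run:
```python
from h import *
for n in ['scene','top']:
    read_camera(n); K,P=cam(n)
    for f,q in [(spotter.pinpoint,'button_near'),(spotter.pinpoint,'button_far'),(spotter.pinpoint,'lamp_stand'),(spotter.pinpoint,'outer_tube'),(spotter.pinpoint,'lamp'),(spotter.pinpoint,'tip_box'),(spotter.pinpoint,'reagent'),(spotter.pinpoint,'pipette')]:
        r=f(n,q)
        z={'button':.17,'lamp':.11,'outer_':.17}.get(q[:6],0.11 if q=='lamp' else 0.)
        if q=='lamp_stand': z=0
        for e in r[:2]: print(n,q,round(float(e['score']),2),np.round(e['pixel'],1),atz(K,P,e['pixel'],z).round(4))
```

```text
scene button_far 0.49 [395.2 221.2] [0.543  0.1304 0.17  ]
scene lamp_stand 0.89 [475.4 341.4] [0.551 0.279 0.   ]
scene outer_tube 0.57 [397.8 215.9] [0.5289 0.1301 0.17  ]
scene lamp 0.76 [267.3 200.9] [ 0.4951 -0.1006  0.11  ]
scene tip_box 0.92 [392.4 243.9] [0.377  0.1004 0.    ]
scene reagent 0.73 [491.  284.3] [0.4121 0.2855 0.    ]
scene pipette 0.72 [342.2 344.2] [0.6405 0.1    0.    ]
top button_near 0.6 [256.4 296.8] [0.5126 0.1356 0.17  ]
top lamp_stand 0.93 [194.7 303.1] [0.5446 0.2749 0.    ]
top outer_tube 0.98 [256.9 288.8] [0.5254 0.1334 0.17  ]
top lamp 0.73 [396.9 294.4] [ 0.4922 -0.0994  0.11  ]
top tip_box 0.76 [292.3 380.3] [0.3737 0.1044 0.    ]
top reagent 0.59 [192.3 369.9] [0.419  0.2892 0.    ]
top reagent 0.58 [258.1 295.8] [0.5414 0.1505 0.    ]
top pipette 0.94 [281.  241.8] [0.6439 0.0927 0.    ]
```

>>> servo_tool --increments '[{"x": -0.07,"y": 0.14,"z": -0.12,"az": -0.14},{"x": -0.14,"y": 0.28,"z": -0.24,"az": -0.28},{"x": -0.21,"y": 0.42,"z": -0.36,"az": -0.42},{"x": -0.28,"y": 0.56,"z": -0.48,"az": -0.56},{"x": -0.35,"y": 0.7,"z": -0.6,"az": -0.7}]'

```text
invalid input at $.increments[0]: expected keys x, y, z, ax, ay, az, grip
```

>>> servo_tool --increments '[{"x": -0.07,"y": 0.14,"z": -0.12,"ax": 0,"ay": 0,"az": -0.14,"grip": 85},{"x": -0.14,"y": 0.28,"z": -0.24,"ax": 0,"ay": 0,"az": -0.28,"grip": 85},{"x": -0.21,"y": 0.42,"z": -0.36,"ax": 0,"ay": 0,"az": -0.42,"grip": 85},{"x": -0.28,"y": 0.56,"z": -0.48,"ax": 0,"ay": 0,"az": -0.56,"grip": 85},{"x": -0.35,"y": 0.7,"z": -0.6,"ax": 0,"ay": 0,"az": -0.7,"grip": 85}]'

```text
time_s: 1.55
tool_pos: [0.2431, -0.2967, 0.3425]
orientation: [-180.0, 0.0, -111.6]
ft_force: [1.4, -0.5, -0.2]
width: 0.0851
```

>>> servo_tool --increments '[{"x": -0.19,"y": -0.01,"z": 0,"ax": 0,"ay": 0,"az": -0.12,"grip": 85},{"x": -0.38,"y": -0.02,"z": 0,"ax": 0,"ay": 0,"az": -0.23,"grip": 85},{"x": -0.57,"y": -0.03,"z": 0,"ax": 0,"ay": 0,"az": -0.23,"grip": 85},{"x": -0.76,"y": -0.04,"z": 0,"ax": 0,"ay": 0,"az": -0.23,"grip": 85},{"x": -0.95,"y": -0.05,"z": 0,"ax": 0,"ay": 0,"az": -0.23,"grip": 85}]'

```text
time_s: 2.05
tool_pos: [0.3439, -0.0806, 0.3418]
orientation: [-179.9, 0.0, -98.1]
ft_force: [1.7, -0.4, 0.2]
width: 0.0852
```

>>> servo_tool --increments '[{"x": -0.16,"y": -0.1,"z": 0,"ax": 0,"ay": 0,"az": 0,"grip": 85},{"x": -0.32,"y": -0.21,"z": 0,"ax": 0,"ay": 0,"az": 0,"grip": 85},{"x": -0.48,"y": -0.32,"z": 0,"ax": 0,"ay": 0,"az": 0,"grip": 85},{"x": -0.64,"y": -0.42,"z": 0,"ax": 0,"ay": 0,"az": 0,"grip": 85},{"x": -0.8,"y": -0.53,"z": 0,"ax": 0,"ay": 0,"az": 0,"grip": 85}]'

```text
time_s: 2.55
tool_pos: [0.504, 0.0986, 0.3416]
orientation: [-180.0, 0.0, -98.1]
ft_force: [0.9, -0.2, 0.2]
width: 0.0848
```

>>> servo_tool --increments '[{"x": -0.14,"y": -0.07,"z": 0,"ax": 0,"ay": 0,"az": 0,"grip": 85},{"x": -0.14,"y": -0.07,"z": 0,"ax": 0,"ay": 0,"az": 0,"grip": 85},{"x": -0.14,"y": -0.07,"z": 0,"ax": 0,"ay": 0,"az": 0,"grip": 85}]'

```text
time_s: 2.85
tool_pos: [0.5256, 0.1297, 0.3403]
orientation: [179.9, -0.1, -98.0]
ft_force: [0.3, 0.1, 0.5]
width: 0.0853
```

Run:
```python
from h import *
s=readout.observe(); print(s['tool_pos'],s['orientation'],s['ft_force'])
K,P=cam('wrist'); im=read_camera('wrist'); cv2.imwrite('pics/w1.png',im[:,:,::-1])
for q in ['button_near','button_far','outer_tube','lamp_stand']:
    for e in spotter.pinpoint('wrist',q)[:2]: print(q,round(float(e['score']),2),np.round(e['pixel'],1),atz(K,P,e['pixel'],.17 if q!='lamp_stand' else 0).round(4))
```

```text
[0.52563568 0.12973056 0.34033154] [ 1.79919250e+02 -7.57181777e-02 -9.80294644e+01] [0.33629263 0.09009003 0.52939864]
button_near 0.48 [336.3 215. ] [0.5077 0.1349 0.17  ]
button_far 0.58 [396.  282.8] [0.4539 0.2168 0.17  ]
button_far 0.55 [296.3 216.4] [0.5481 0.1306 0.17  ]
outer_tube 0.87 [314.4 217.2] [0.53  0.134 0.17 ]
lamp_stand 0.84 [315.2 284.2] [0.5507 0.2737 0.    ]
```

View pics/w1.png

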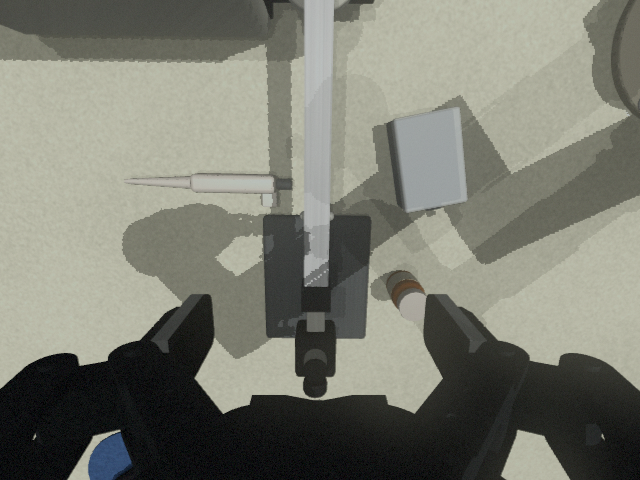

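Run:
```python
import cv2
im=cv2.imread('pics/w1.png')[120:320,230:400]; cv2.imwrite('pics/w1c.png',cv2.resize(im,None,fx=3,fy=3,interpolation=cv2.INTER_NEAREST))
im=cv2.imread('pics/scene0.png')[150:270,250:500]; cv2.imwrite('pics/s0c.png',cv2.resize(im,None,fx=3,fy=3,interpolation=cv2.INTER_NEAREST))
```

```text
(no output)
```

View pics/w1c.png

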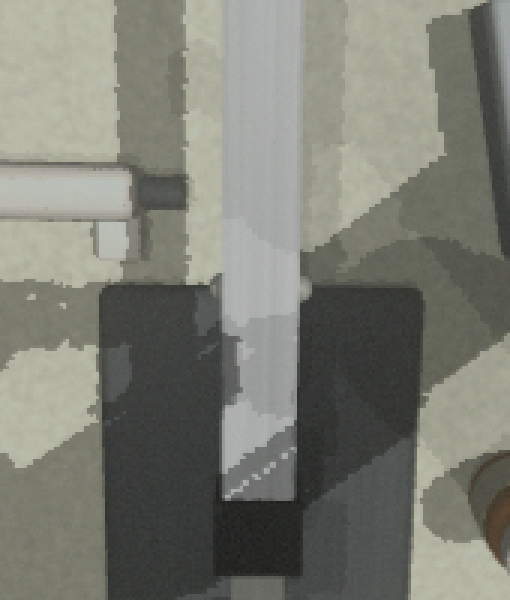

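View pics/s0c.png

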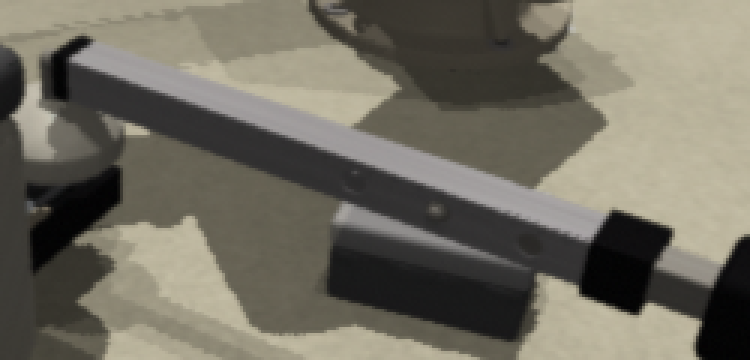

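Run:
```python
from h import *
T=tcp();K,P=cam('wrist')
def loc(p): return (np.linalg.inv(T)@np.append(p,1))[:3].round(4)
Ks,Ps=cam('scene'); Kt,Pt=cam('top')
for n,px,z in [('far',(299.7,216),.17),('near',(333.7,216),.17),('L',(304.2,216),.1825),('R',(329.8,216),.1825),('L0',(304.3,125),.1825),('R0',(330.9,125),.1825),('L1',(303.6,285),.1825),('R1',(328.9,285),.1825)]:
    p=atz(K,P,px,z); print(n,p.round(4),loc(p))
c=atz(K,P,(316.7,216),.17)
print('centre',c, 'tri far', tri([ray(K,P,(301,216)),ray(Ks,Ps,(395.3,220.3))]))
print('tri near', tri([ray(K,P,(332.5,216)),ray(Kt,Pt,(256.4,296.8))]))
# next hole: intersect with +y face plane
ux=np.array([np.cos(np.radians(-98.1)),np.sin(np.radians(-98.1)),0]); uy=np.array([-ux[1],ux[0],0])
for nm,px,d in [('btn',(395.3,220.3),.0165),('next',(426.7,231),.0125),('prev',(368,210),.0125)]:
    o,dd=ray(Ks,Ps,px); t=((c+uy*d-o)@uy)/(dd@uy); p=o+t*dd; print(nm,p, (p-c)@ux)
print(ux,uy)
```

```text
far [0.5447 0.1299 0.17  ] [-0.0042 -0.019   0.1723]
near [0.5103 0.1348 0.17  ] [-0.0042  0.0157  0.1723]
L [0.5393 0.1282 0.1825] [-0.0018 -0.0139  0.1598]
R [0.5143 0.1318 0.1825] [-0.0018  0.0113  0.1598]
L0 [0.5262 0.044  0.1825] [ 0.0835 -0.0129  0.1597]
R0 [0.5019 0.0474 0.1825] [0.0835 0.0116 0.1597]
L1 [0.551  0.2001 0.1825] [-0.0746 -0.0154  0.1599]
R1 [0.525  0.2038 0.1825] [-0.0746  0.0109  0.1599]
centre [0.52750067 0.1323462  0.17      ] tri far (array([0.54316373, 0.13006538, 0.17155522]), [np.float64(0.0002887078532721801), np.float64(0.00028870785327212003)])
tri near (array([0.51187682, 0.13477264, 0.17242554]), [np.float64(0.0006861919258668444), np.float64(0.0006861919258667403)])
btn [0.54390346 0.1304949  0.1721778 ] -0.0004783431721098143
next [0.54621283 0.17511004 0.16973273] -0.04497377732489019
prev [0.53375893 0.08760436 0.17048   ] 0.04341368249922209
[-0.14090123 -0.99002366  0.        ] [ 0.99002366 -0.14090123  0.        ]
```

>>> servo_tool --increments '[{"x": -0.02,"y": -0.007,"z": 0.15,"ax": 0,"ay": 0,"az": 0.007,"grip": 85},{"x": -0.02,"y": -0.007,"z": 0.3,"ax": 0,"ay": 0,"az": 0.007,"grip": 80},{"x": -0.02,"y": -0.007,"z": 0.45,"ax": 0,"ay": 0,"az": 0.007,"grip": 75},{"x": -0.02,"y": -0.007,"z": 0.6,"ax": 0,"ay": 0,"az": 0.007,"grip": 70},{"x": -0.02,"y": -0.007,"z": 0.68,"ax": 0,"ay": 0,"az": 0.007,"grip": 70}]'

```text
time_s: 3.6
tool_pos: [0.5258, 0.1327, 0.1686]
orientation: [179.8, -0.1, -98.6]
ft_force: [-0.1, -0.0, -0.0]
width: 0.0697
```

>>> servo_tool --increments '[{"x": 0,"y": 0,"z": 0.05,"ax": 0,"ay": 0,"az": 0,"grip": 60},{"x": 0,"y": 0,"z": 0.088,"ax": 0,"ay": 0,"az": 0,"grip": 50},{"x": 0,"y": 0,"z": 0.088,"ax": 0,"ay": 0,"az": 0,"grip": 46}]'

```text
time_s: 3.9
tool_pos: [0.527, 0.1333, 0.1486]
orientation: [179.9, -0.0, -98.5]
ft_force: [0.2, -0.9, 0.1]
width: 0.046
```

Run:
```python
from h import *
s=readout.observe(); print(s['time_s'],s['tool_pos'],s['orientation'],s['ft_force'],s['wrist_torque'],s['width'])
for n in ['wrist','scene','top']:
    im=read_camera(n); cv2.imwrite(f'pics/{n}2.png',im[:,:,::-1])
im=cv2.imread('pics/scene2.png')[120:300,300:540]; a=cv2.resize(im,None,fx=2.5,fy=2.5)
im=cv2.imread('pics/wrist2.png')[120:480,160:480]; cv2.imwrite('pics/w2c.png',cv2.resize(im,None,fx=1.6,fy=1.6))
cv2.imwrite('pics/s2c.png',a)
```

```text
3.9 [0.52703461 0.13326584 0.14863837] [ 1.79926398e+02 -3.22634187e-02 -9.85341248e+01] [ 0.1969089  -0.86518491  0.12175845] [-0.02694759 -0.04200201 -0.0199507 ] 0.046015445113176914
```

View pics/w2c.png

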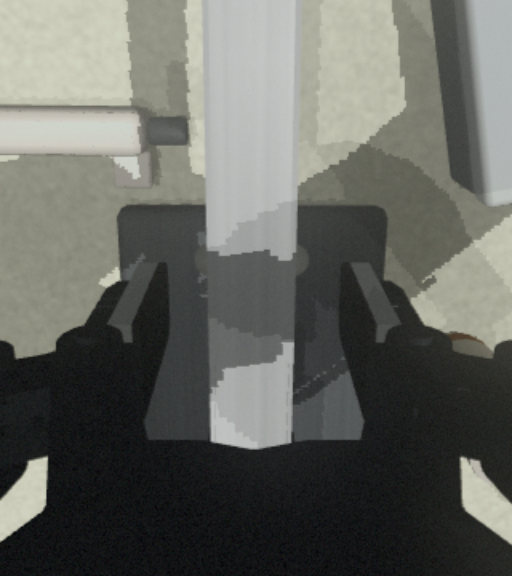

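View pics/s2c.png

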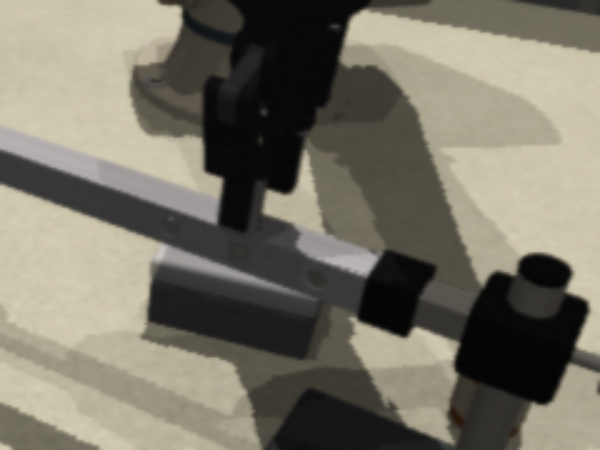

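```bash
python3 - <<'E'
from h import *
Ks,Ps=cam('scene'); T=tcp()
for yo in [-.023,-.028,-.033]:
    for z in [0,-.006,-.01,-.019,-.03]:
        for xo in [-.011,.011]:
            p=(T@np.array([xo,yo,z,1]))[:3]; print(yo,xo,z,p.round(4),((proj(Ks,Ps,p)-[300,120])*2.5).round(0))
E
python3 - <<'E'
import cv2
im=cv2.imread('pics/scene2.png')[170:250,360:440]; cv2.imwrite('pics/s2d.png',cv2.resize(im,None,fx=7,fy=7,interpolation=cv2.INTER_CUBIC)*1)
import numpy as np
i=cv2.resize(im,None,fx=7,fy=7,interpolation=cv2.INTER_CUBIC).astype(float); cv2.imwrite('pics/s2d.png',np.clip(255*(i/255)**.5,0,255).astype('uint8'))
E
```

```text
-0.023 -0.011 0 [0.5527 0.1413 0.1505] [248. 296.]
-0.023 0.011 0 [0.5495 0.1196 0.1505] [212. 282.]
-0.023 -0.011 -0.006 [0.5527 0.1413 0.1565] [249. 287.]
-0.023 0.011 -0.006 [0.5495 0.1196 0.1565] [213. 274.]
-0.023 -0.011 -0.01 [0.5527 0.1413 0.1605] [250. 281.]
-0.023 0.011 -0.01 [0.5495 0.1196 0.1605] [214. 268.]
-0.023 -0.011 -0.019 [0.5527 0.1413 0.1695] [252. 268.]
-0.023 0.011 -0.019 [0.5494 0.1196 0.1695] [216. 255.]
-0.023 -0.011 -0.03 [0.5527 0.1413 0.1805] [255. 252.]
-0.023 0.011 -0.03 [0.5494 0.1196 0.1805] [218. 239.]
-0.028 -0.011 0 [0.5577 0.1406 0.1505] [244. 300.]
-0.028 0.011 0 [0.5544 0.1188 0.1505] [208. 287.]
-0.028 -0.011 -0.006 [0.5577 0.1406 0.1565] [246. 292.]
-0.028 0.011 -0.006 [0.5544 0.1188 0.1565] [209. 278.]
-0.028 -0.011 -0.01 [0.5577 0.1406 0.1605] [246. 286.]
-0.028 0.011 -0.01 [0.5544 0.1188 0.1605] [210. 272.]
-0.028 -0.011 -0.019 [0.5576 0.1406 0.1695] [249. 273.]
-0.028 0.011 -0.019 [0.5544 0.1188 0.1695] [212. 259.]
-0.028 -0.011 -0.03 [0.5576 0.1406 0.1805] [251. 256.]
-0.028 0.011 -0.03 [0.5544 0.1188 0.1805] [214. 243.]
-0.033 -0.011 0 [0.5626 0.1399 0.1505] [240. 305.]
-0.033 0.011 0 [0.5594 0.1181 0.1505] [204. 291.]
-0.033 -0.011 -0.006 [0.5626 0.1399 0.1565] [242. 296.]
-0.033 0.011 -0.006 [0.5593 0.1181 0.1565] [205. 283.]
-0.033 -0.011 -0.01 [0.5626 0.1398 0.1605] [243. 291.]
-0.033 0.011 -0.01 [0.5593 0.1181 0.1605] [206. 277.]
-0.033 -0.011 -0.019 [0.5626 0.1398 0.1695] [245. 277.]
-0.033 0.011 -0.019 [0.5593 0.1181 0.1695] [208. 264.]
-0.033 -0.011 -0.03 [0.5626 0.1398 0.1805] [248. 261.]
-0.033 0.011 -0.03 [0.5593 0.1181 0.1805] [210. 247.]
```

View pics/s2d.png

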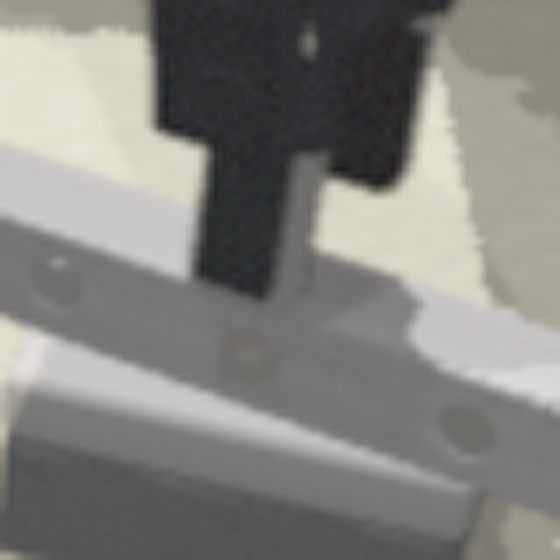

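Run:
```python
from h import *
H=np.array(camera_info('wrist')['hand_eye']); K=np.array(camera_info('wrist')['camera_matrix']); print(H.round(4))
for x in (-.011,.011):
  for z in (0,-.01,-.02,-.03,-.04): print(x,z,[proj(K,H,np.array([x,y,z])).round(0).tolist() for y in (-.023,.023)])
i=cv2.imread('pics/wrist2.png')[220:400,180:460].astype(float); i=cv2.resize(i,None,fx=2.8,fy=2.8,interpolation=cv2.INTER_CUBIC)
cv2.imwrite('pics/w2d.png',np.clip(255*(np.clip(i,0,255)/255)**.45,0,255).astype('uint8'))
```

```text
[[-8.000e-04 -9.655e-01 -2.604e-01  6.470e-02]
 [ 1.000e+00 -5.000e-04 -1.000e-03  3.000e-04]
 [ 8.000e-04 -2.604e-01  9.655e-01 -1.829e-01]
 [ 0.000e+00  0.000e+00  0.000e+00  1.000e+00]]
-0.011 0 [[277.0, 287.0], [360.0, 287.0]]
-0.011 -0.01 [[275.0, 295.0], [362.0, 295.0]]
-0.011 -0.02 [[272.0, 303.0], [364.0, 303.0]]
-0.011 -0.03 [[269.0, 312.0], [367.0, 312.0]]
-0.011 -0.04 [[266.0, 322.0], [370.0, 322.0]]
0.011 0 [[275.0, 249.0], [361.0, 249.0]]
0.011 -0.01 [[273.0, 255.0], [363.0, 255.0]]
0.011 -0.02 [[271.0, 261.0], [366.0, 261.0]]
0.011 -0.03 [[268.0, 268.0], [368.0, 268.0]]
0.011 -0.04 [[264.0, 276.0], [371.0, 276.0]]
```

View pics/w2d.png

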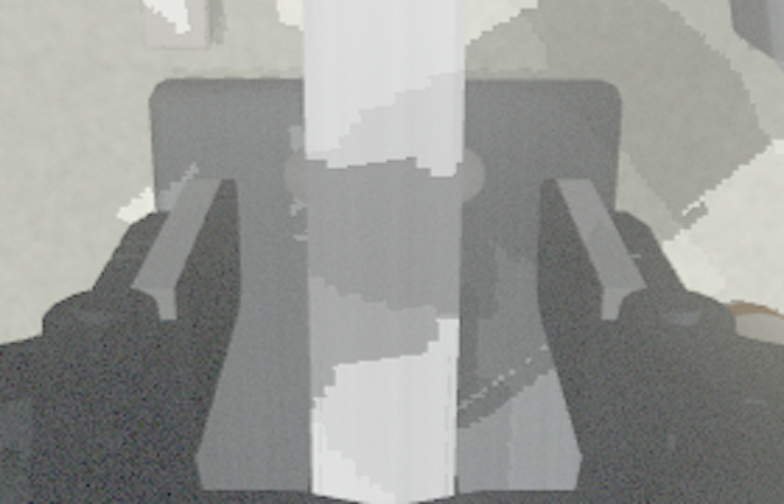

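Run:
```python
from h import *
T=tcp();K,P=cam('wrist');Ks,Ps=cam('scene')
for a,b in [((249.6,284.3),(387.9,209.3)),((265.7,323.6),(403.6,212.6)),((264.6,284.3),(391,210))]:
    p,r=tri([ray(K,P,a),ray(Ks,Ps,b)]); print(p.round(4),np.round(r,4),(np.linalg.inv(T)@np.append(p,1))[:3].round(4))
```

```text
[0.5554 0.1208 0.1947] [0.0002 0.0002] [ 0.0089 -0.0288 -0.0442]
[0.5523 0.141  0.1933] [0.0004 0.0004] [-0.0107 -0.0227 -0.0428]
[0.5499 0.1235 0.1909] [0.0002 0.0002] [ 0.007  -0.0229 -0.0404]
```

View pics/top2.png

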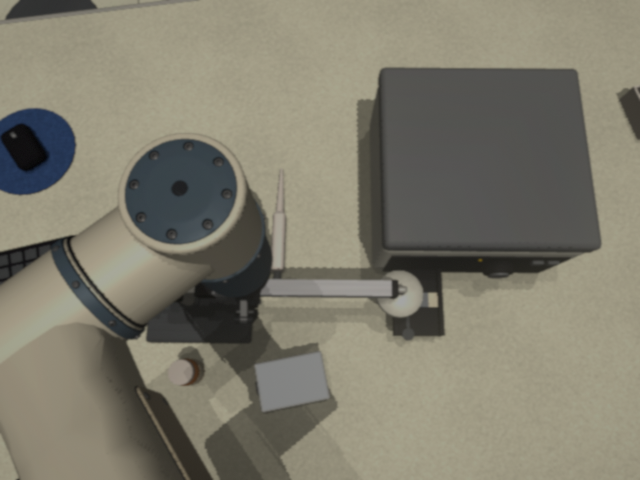

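>>> servo_tool --increments '[{"x": 0,"y": 0,"z": 0.03,"ax": 0,"ay": 0,"az": 0,"grip": 50},{"x": 0,"y": 0,"z": 0.06,"ax": 0,"ay": 0,"az": 0,"grip": 50},{"x": 0,"y": 0,"z": 0.09,"ax": 0,"ay": 0,"az": 0,"grip": 50},{"x": 0,"y": 0,"z": 0.12,"ax": 0,"ay": 0,"az": 0,"grip": 50}]'

```text
time_s: 4.45
tool_pos: [0.5276, 0.1337, 0.1184]
orientation: [180.0, -0.0, -98.5]
ft_force: [0.6, -0.0, -0.1]
width: 0.0501
```

>>> servo_tool --increments '[{"x": 0,"y": 0,"z": 0.02,"ax": 0,"ay": 0,"az": 0,"grip": 46},{"x": 0,"y": 0,"z": 0.03,"ax": 0,"ay": 0,"az": 0,"grip": 44},{"x": 0,"y": 0,"z": 0.03,"ax": 0,"ay": 0,"az": 0,"grip": 42},{"x": 0,"y": 0,"z": 0.03,"ax": 0,"ay": 0,"az": 0,"grip": 42}]'

```text
time_s: 4.85
tool_pos: [0.528, 0.1339, 0.112]
orientation: [-180.0, 0.0, -98.5]
ft_force: [-0.2, 0.2, -0.5]
width: 0.0419
```

```bash
cat > snap.py <<'E'
import sys
from h import *
t=sys.argv[1]
s=readout.observe(); print(s['time_s'],s['tool_pos'].round(4),s['orientation'].round(2),s['ft_force'].round(2),s['wrist_torque'].round(3),round(s['width'],4))
g=lambda i:np.clip(255*(np.clip(cv2.resize(i[:,:,::-1].astype(float),(600,450),interpolation=cv2.INTER_CUBIC),0,255)/255)**.5,0,255).astype('uint8')
w=read_camera('wrist'); c=read_camera('scene')
cv2.imwrite(f'pics/w{t}.png',g(w[220:400,200:440])); cv2.imwrite(f'pics/s{t}.png',g(c[170:260,350:470]))
E
python3 snap.py 3
```

```text
4.85 [0.528  0.1339 0.112 ] [-1.7997e+02  1.0000e-02 -9.8500e+01] [-0.18  0.19 -0.54] [ 0.019  0.032 -0.022] 0.0419
```

View pics/w3.png

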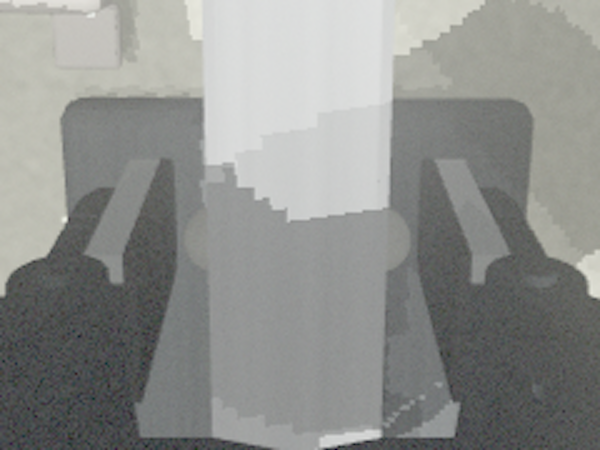

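View pics/s3.png

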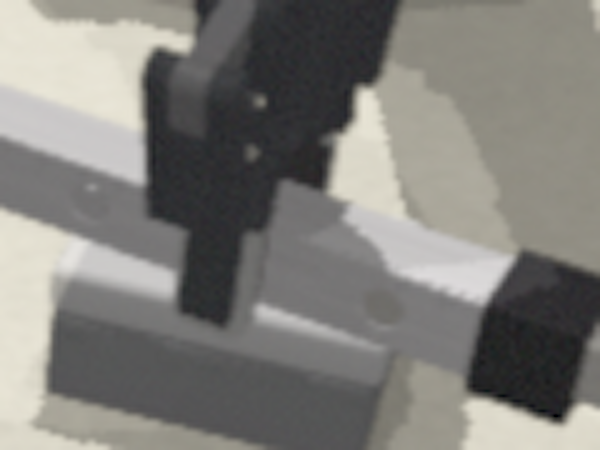

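Run:
```python
from h import *
T=tcp();K,P=cam('wrist')
for px in [(187/2.5+200,316),(410/2.5+200,316),(319.4,316)]:
    for z in (.17,.172):
        p=atz(K,P,px,z); print(p.round(4),(np.linalg.inv(T)@np.append(p,1))[:3].round(4))
for x,z in [(.011,-.0415),(-.011,-.0415),(.011,-.06),(-.011,-.06),(0,-.06)]: 
    p=(T@np.array([x,.021,z,1]))[:3]; print(x,z,((proj(K,P,p)-[200,220])*2.5).round(0))
```

```text
[0.5444 0.1304 0.17  ] [ 0.001  -0.0167 -0.0578]
[0.544  0.1295 0.172 ] [ 0.002  -0.0165 -0.0598]
[0.5101 0.1356 0.17  ] [ 0.001   0.0179 -0.0579]
[0.5103 0.1345 0.172 ] [ 0.002   0.0176 -0.0599]
[0.5273 0.133  0.17  ] [ 0.001   0.0006 -0.0578]
[0.5271 0.132  0.172 ] [ 0.002   0.0006 -0.0598]
0.011 -0.0415 [418. 142.]
-0.011 -0.0415 [414. 259.]
0.011 -0.06 [435. 186.]
-0.011 -0.06 [429. 316.]
0 -0.06 [432. 252.]
```

>>> servo_tool --increments '[{"x": 0,"y": 0.002,"z": 0,"ax": 0,"ay": 0,"az": 0,"grip": 38},{"x": 0,"y": 0.002,"z": 0,"ax": 0,"ay": 0,"az": 0,"grip": 34},{"x": 0,"y": 0.002,"z": 0,"ax": 0,"ay": 0,"az": 0,"grip": 31},{"x": 0,"y": 0.002,"z": 0,"ax": 0,"ay": 0,"az": 0,"grip": 29},{"x": 0,"y": 0.002,"z": 0,"ax": 0,"ay": 0,"az": 0,"grip": 28}]' --squeeze 20

```text
time_s: 5.45
tool_pos: [0.5277, 0.134, 0.1123]
orientation: [-179.9, 0.0, -98.5]
ft_force: [0.1, 0.8, 2.9]
width: 0.0281
```

```bash
python3 snap.py 4
```

```text
5.45 [0.5277 0.134  0.1123] [-1.7995e+02  2.0000e-02 -9.8500e+01] [0.05 0.79 2.93] [-0.049 -0.103  0.027] 0.0281
```

View pics/w4.png

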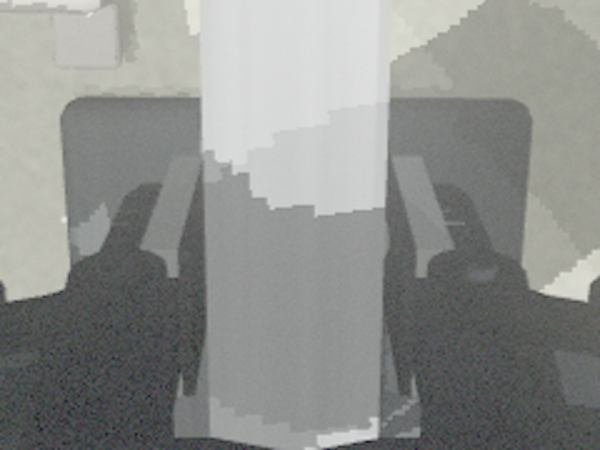

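>>> servo_tool --increments '[{"x": 0,"y": 0,"z": 0,"ax": 0,"ay": 0,"az": 0,"grip": 27},{"x": 0,"y": 0,"z": 0,"ax": 0,"ay": 0,"az": 0,"grip": 26},{"x": 0,"y": 0,"z": 0,"ax": 0,"ay": 0,"az": 0,"grip": 25},{"x": 0,"y": 0,"z": 0,"ax": 0,"ay": 0,"az": 0,"grip": 24},{"x": 0,"y": 0,"z": 0,"ax": 0,"ay": 0,"az": 0,"grip": 22}]' --squeeze 20

```text
time_s: 6.05
tool_pos: [0.5281, 0.1339, 0.1121]
orientation: [-179.9, 0.0, -98.5]
ft_force: [5.0, -0.9, 2.5]
width: 0.0248
```

>>> servo_tool --increments '[{"x": 0,"y": 0,"z": 0,"ax": 0,"ay": 0,"az": 0,"grip": 20},{"x": 0,"y": 0,"z": 0,"ax": 0,"ay": 0,"az": 0,"grip": 20}]' --squeeze 35

```text
time_s: 6.25
tool_pos: [0.5281, 0.1339, 0.1121]
orientation: [-179.9, 0.0, -98.5]
ft_force: [5.2, -0.9, 3.1]
width: 0.0244
```

```bash
python3 snap.py 5
```

```text
6.25 [0.5281 0.1339 0.1121] [-1.7991e+02  2.0000e-02 -9.8510e+01] [ 5.16 -0.9   3.07] [-0.358 -1.735 -0.121] 0.0244
```

View pics/w5.png

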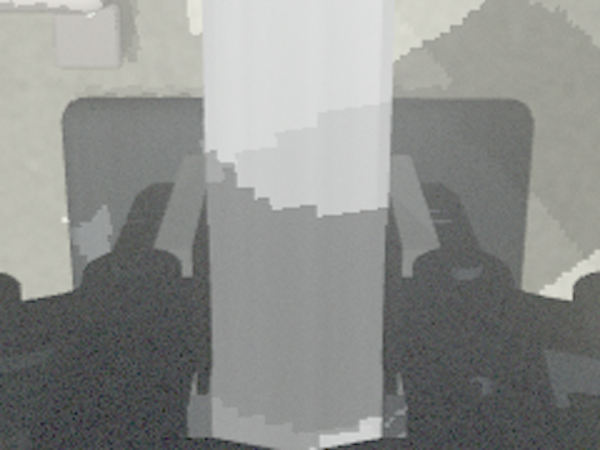

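View pics/s5.png

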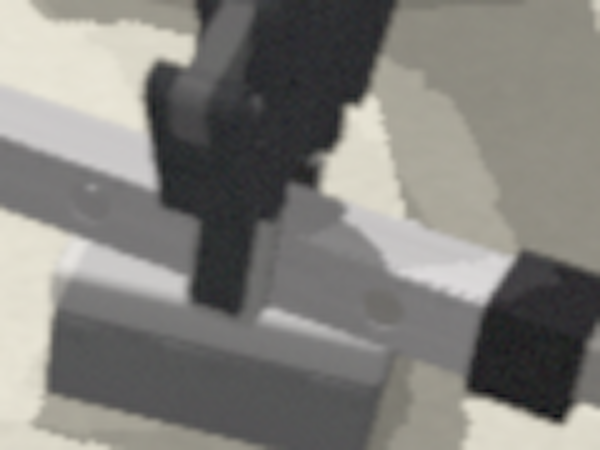

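>>> servo_tool --increments '[{"x": 0.001,"y": -0.0016,"z": 0,"ax": 0,"ay": 0,"az": 0,"grip": 20},{"x": 0.002,"y": -0.0016,"z": 0,"ax": 0,"ay": 0,"az": 0,"grip": 20},{"x": 0.003,"y": -0.0016,"z": 0,"ax": 0,"ay": 0,"az": 0,"grip": 20},{"x": 0.004,"y": -0.0016,"z": 0,"ax": 0,"ay": 0,"az": 0,"grip": 20}]' --squeeze 45

```text
time_s: 6.75
tool_pos: [0.5281, 0.1338, 0.1121]
orientation: [-179.9, 0.1, -98.5]
ft_force: [4.9, 4.9, 4.9]
width: 0.0239
```

>>> servo_tool --increments '[{"x": 0.001,"y": -0.001,"z": 0,"ax": 0,"ay": 0,"az": 0,"grip": 20},{"x": 0.002,"y": -0.002,"z": 0,"ax": 0,"ay": 0,"az": 0,"grip": 20},{"x": 0.003,"y": -0.002,"z": 0,"ax": 0,"ay": 0,"az": 0,"grip": 20}]' --squeeze 45

```text
time_s: 7.05
tool_pos: [0.528, 0.1337, 0.1121]
orientation: [-180.0, 0.2, -98.5]
ft_force: [1.9, 5.1, 5.9]
width: 0.024
```

>>> servo_tool --increments '[{"x": 0.001,"y": 0,"z": 0,"ax": 0,"ay": 0,"az": 0,"grip": 20},{"x": 0.002,"y": 0,"z": 0,"ax": 0,"ay": 0,"az": 0,"grip": 20},{"x": 0.003,"y": 0,"z": 0,"ax": 0,"ay": 0,"az": 0,"grip": 20},{"x": 0.004,"y": 0,"z": 0,"ax": 0,"ay": 0,"az": 0,"grip": 20}]' --squeeze 45

```text
time_s: 7.45
tool_pos: [0.5278, 0.1327, 0.1121]
orientation: [-180.0, 0.2, -98.5]
ft_force: [2.3, 4.6, 6.7]
width: 0.0243
```

>>> servo_tool --increments '[{"x": 0.001,"y": 0,"z": 0,"ax": 0,"ay": 0,"az": 0,"grip": 20},{"x": 0.002,"y": 0,"z": 0,"ax": 0,"ay": 0,"az": 0,"grip": 20},{"x": 0.003,"y": 0,"z": 0,"ax": 0,"ay": 0,"az": 0,"grip": 20},{"x": 0.004,"y": 0,"z": 0,"ax": 0,"ay": 0,"az": 0,"grip": 20}]' --squeeze 45

```text
time_s: 7.85
tool_pos: [0.5277, 0.1317, 0.1121]
orientation: [-180.0, 0.2, -98.5]
ft_force: [2.1, 5.3, 5.0]
width: 0.0243
```

>>> servo_tool --increments '[{"x": 0.001,"y": 0,"z": 0,"ax": 0,"ay": 0,"az": 0,"grip": 20},{"x": 0.002,"y": 0,"z": 0,"ax": 0,"ay": 0,"az": 0,"grip": 20},{"x": 0.003,"y": 0,"z": 0,"ax": 0,"ay": 0,"az": 0,"grip": 20},{"x": 0.004,"y": 0,"z": 0,"ax": 0,"ay": 0,"az": 0,"grip": 20}]' --squeeze 45

```text
time_s: 8.25
tool_pos: [0.5276, 0.1306, 0.1121]
orientation: [-180.0, 0.2, -98.5]
ft_force: [2.2, 6.1, 5.9]
width: 0.0245
```

>>> servo_tool --increments '[{"x": 0.0015,"y": 0,"z": 0,"ax": 0,"ay": 0,"az": 0,"grip": 20},{"x": 0.003,"y": 0,"z": 0,"ax": 0,"ay": 0,"az": 0,"grip": 20},{"x": 0.0045,"y": 0,"z": 0,"ax": 0,"ay": 0,"az": 0,"grip": 20},{"x": 0.006,"y": 0,"z": 0,"ax": 0,"ay": 0,"az": 0,"grip": 20}]' --squeeze 45

```text
time_s: 8.65
tool_pos: [0.5274, 0.1298, 0.1121]
orientation: [-180.0, 0.2, -98.5]
ft_force: [2.6, 7.8, 5.6]
width: 0.0244
```

>>> servo_tool --increments '[{"x": 0.0015,"y": 0,"z": 0,"ax": 0,"ay": 0,"az": 0,"grip": 20},{"x": 0.003,"y": 0,"z": 0,"ax": 0,"ay": 0,"az": 0,"grip": 20},{"x": 0.0045,"y": 0,"z": 0,"ax": 0,"ay": 0,"az": 0,"grip": 20},{"x": 0.006,"y": 0,"z": 0,"ax": 0,"ay": 0,"az": 0,"grip": 20}]' --squeeze 45

```text
time_s: 9.05
tool_pos: [0.5274, 0.1294, 0.1122]
orientation: [-179.9, 0.3, -98.5]
ft_force: [2.5, 11.9, 6.4]
width: 0.0249
```

```bash
python3 snap.py 6
```

```text
9.05 [0.5274 0.1294 0.1122] [-179.95    0.32  -98.46] [ 2.5  11.95  6.36] [ 3.518 -0.667 -0.247] 0.0249
```

View pics/w6.png

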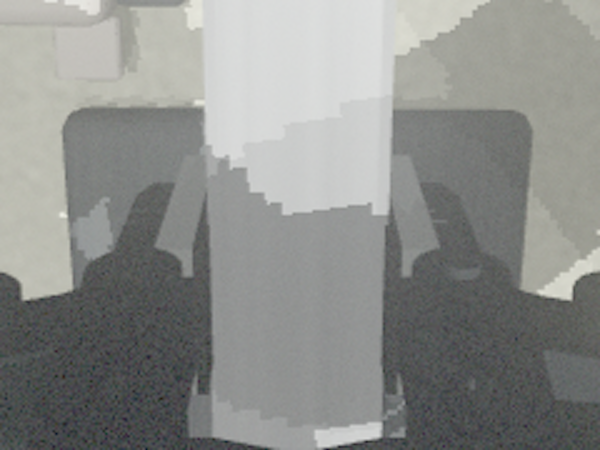

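View pics/s6.png

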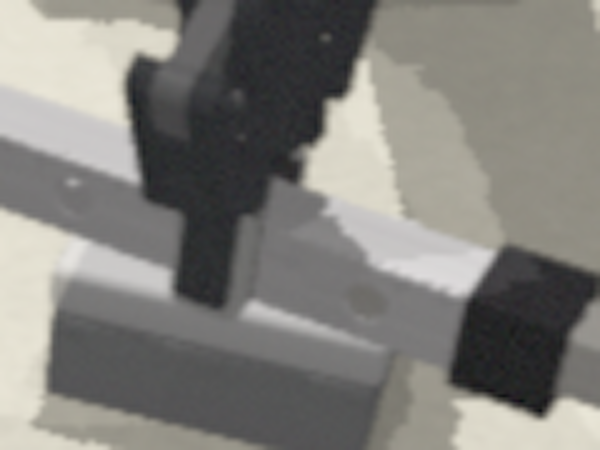

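>>> servo_tool --increments '[{"x": 0.001,"y": 0,"z": 0,"ax": 0,"ay": 0,"az": 0,"grip": 20},{"x": 0.002,"y": 0,"z": 0,"ax": 0,"ay": 0,"az": 0,"grip": 20},{"x": 0.002,"y": 0,"z": 0,"ax": 0,"ay": 0,"az": 0,"grip": 20}]' --squeeze 45

```text
time_s: 9.45
tool_pos: [0.5274, 0.1292, 0.1121]
orientation: [-179.9, 0.4, -98.5]
ft_force: [2.7, 12.9, 5.6]
width: 0.0242
```

>>> servo_tool --increments '[{"x": 0.001,"y": 0,"z": 0,"ax": 0,"ay": 0,"az": 0,"grip": 20},{"x": 0.002,"y": 0,"z": 0,"ax": 0,"ay": 0,"az": 0,"grip": 20},{"x": 0.002,"y": 0,"z": 0,"ax": 0,"ay": 0,"az": 0,"grip": 20}]' --squeeze 45

```text
time_s: 9.75
tool_pos: [0.5274, 0.1292, 0.1121]
orientation: [-179.9, 0.4, -98.5]
ft_force: [1.8, 13.8, 5.4]
width: 0.0246
```

>>> servo_tool --increments '[{"x": 0.001,"y": 0,"z": 0,"ax": 0,"ay": 0,"az": 0,"grip": 20},{"x": 0.002,"y": 0,"z": 0,"ax": 0,"ay": 0,"az": 0,"grip": 20},{"x": 0.002,"y": 0,"z": 0,"ax": 0,"ay": 0,"az": 0,"grip": 20}]' --squeeze 45

```text
time_s: 10.05
tool_pos: [0.5269, 0.1264, 0.1121]
orientation: [-180.0, 0.2, -98.5]
ft_force: [2.3, 6.9, 5.6]
width: 0.0244
```

>>> servo_tool --increments '[{"x": 0.004,"y": 0,"z": 0,"ax": 0,"ay": 0,"az": 0,"grip": 20},{"x": 0.008,"y": 0,"z": 0,"ax": 0,"ay": 0,"az": 0,"grip": 20},{"x": 0.012,"y": 0,"z": 0,"ax": 0,"ay": 0,"az": 0,"grip": 20},{"x": 0.016,"y": 0,"z": 0,"ax": 0,"ay": 0,"az": 0,"grip": 20},{"x": 0.02,"y": 0,"z": 0,"ax": 0,"ay": 0,"az": 0,"grip": 20}]' --squeeze 45

```text
time_s: 10.55
tool_pos: [0.5261, 0.1209, 0.1121]
orientation: [-180.0, 0.1, -98.5]
ft_force: [2.0, 4.3, 6.4]
width: 0.0243
```

```bash
python3 snap.py 7
```

```text
10.55 [0.5261 0.1209 0.1121] [-1.7998e+02  1.3000e-01 -9.8490e+01] [2.   4.25 6.45] [ 1.51  -0.632 -0.177] 0.0243
```

View pics/s7.png

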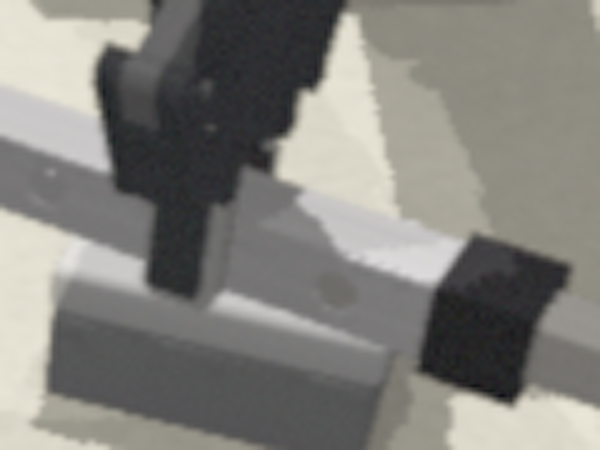

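>>> servo_tool --increments '[{"x": 0.006,"y": 0,"z": 0,"ax": 0,"ay": 0,"az": 0,"grip": 20},{"x": 0.012,"y": 0,"z": 0,"ax": 0,"ay": 0,"az": 0,"grip": 20},{"x": 0.018,"y": 0,"z": 0,"ax": 0,"ay": 0,"az": 0,"grip": 20},{"x": 0.024,"y": 0,"z": 0,"ax": 0,"ay": 0,"az": 0,"grip": 20},{"x": 0.03,"y": 0,"z": 0,"ax": 0,"ay": 0,"az": 0,"grip": 20}]' --squeeze 45

```text
time_s: 11.15
tool_pos: [0.525, 0.1137, 0.1121]
orientation: [-180.0, 0.1, -98.5]
ft_force: [0.4, 6.4, 7.0]
width: 0.0244
```

>>> servo_tool --increments '[{"x": 0.006,"y": 0,"z": 0,"ax": 0,"ay": 0,"az": 0,"grip": 20},{"x": 0.012,"y": 0,"z": 0,"ax": 0,"ay": 0,"az": 0,"grip": 20},{"x": 0.018,"y": 0,"z": 0,"ax": 0,"ay": 0,"az": 0,"grip": 20},{"x": 0.024,"y": 0,"z": 0,"ax": 0,"ay": 0,"az": 0,"grip": 20},{"x": 0.03,"y": 0,"z": 0,"ax": 0,"ay": 0,"az": 0,"grip": 20}]' --squeeze 45

```text
time_s: 11.65
tool_pos: [0.5238, 0.1063, 0.1121]
orientation: [-180.0, 0.1, -98.5]
ft_force: [0.4, 6.2, 5.6]
width: 0.0244
```

```bash
python3 snap.py 8
python3 - <<'E'
from h import *
K,P=cam('scene')
E
```

```text
11.65 [0.5238 0.1063 0.1121] [-1.7999e+02  1.4000e-01 -9.8490e+01] [0.43 6.16 5.63] [ 1.61  -0.574 -0.208] 0.0244
```

View pics/s8.png

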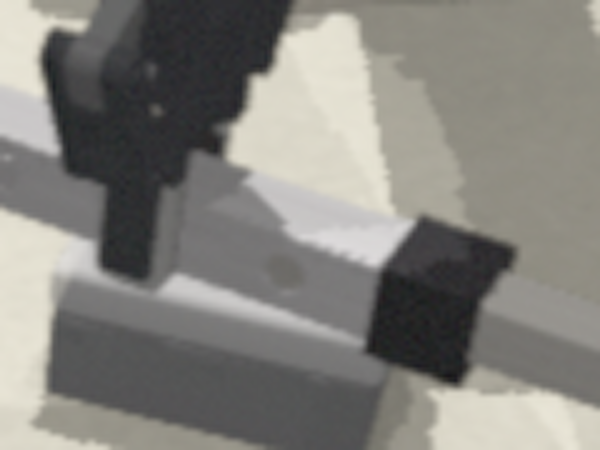

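Run:
```python
from h import *
Ks,Ps=cam('scene'); c=np.array([.5275,.1323,.17])
a=np.radians(-98.5);ux=np.array([np.cos(a),np.sin(a),0]); uy=np.array([-ux[1],ux[0],0])
for nm,px,d in [('btn',(395.3,220.3),.0165),('h0',(350+384/5,170+306/5),.0125),('h7',(350+336/5,170+290/5),.0125),('h8',(406.8,224.4),.0125)]:
    o,dd=ray(Ks,Ps,px); t=((c+uy*d-o)@uy)/(dd@uy); p=o+t*dd; print(nm,p.round(4), ((p-c)@ux).round(4))
```

```text
btn [0.5439 0.1305 0.1722] -0.0006
h0 [0.5466 0.1753 0.1697] -0.0454
h7 [0.5445 0.1618 0.1694] -0.0317
h8 [0.5423 0.1467 0.1692] -0.0165
```

>>> servo_tool --increments '[{"x": 0.005,"y": 0,"z": 0,"ax": 0,"ay": 0,"az": 0,"grip": 20},{"x": 0.01,"y": 0,"z": 0,"ax": 0,"ay": 0,"az": 0,"grip": 20},{"x": 0.015,"y": 0,"z": 0,"ax": 0,"ay": 0,"az": 0,"grip": 20},{"x": 0.02,"y": 0,"z": 0,"ax": 0,"ay": 0,"az": 0,"grip": 20},{"x": 0.025,"y": 0,"z": 0,"ax": 0,"ay": 0,"az": 0,"grip": 20}]' --squeeze 45

```text
time_s: 12.25
tool_pos: [0.5228, 0.0999, 0.1121]
orientation: [-180.0, 0.1, -98.5]
ft_force: [0.8, 5.4, 6.7]
width: 0.0245
```

>>> servo_tool --increments '[{"x": 0.003,"y": 0,"z": 0,"ax": 0,"ay": 0,"az": 0,"grip": 20},{"x": 0.006,"y": 0,"z": 0,"ax": 0,"ay": 0,"az": 0,"grip": 20},{"x": 0.009,"y": 0,"z": 0,"ax": 0,"ay": 0,"az": 0,"grip": 20},{"x": 0.012,"y": 0,"z": 0,"ax": 0,"ay": 0,"az": 0,"grip": 20},{"x": 0.015,"y": 0,"z": 0,"ax": 0,"ay": 0,"az": 0,"grip": 20}]' --squeeze 45

```text
time_s: 12.75
tool_pos: [0.5222, 0.0961, 0.1121]
orientation: [-180.0, 0.1, -98.5]
ft_force: [1.2, 3.9, 7.3]
width: 0.0244
```

```bash
python3 snap.py 9
```

```text
12.75 [0.5222 0.0961 0.1121] [-1.800e+02  1.100e-01 -9.848e+01] [1.2  3.92 7.26] [ 1.313 -0.51  -0.162] 0.0244
```

View pics/s9.png

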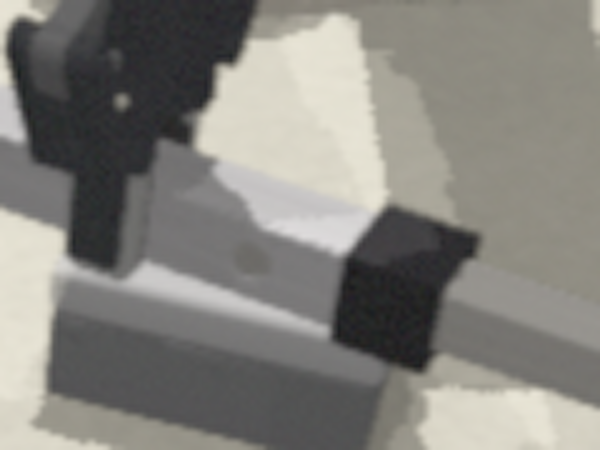

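>>> servo_tool --increments '[{"x": 0.002,"y": 0,"z": 0,"ax": 0,"ay": 0,"az": 0,"grip": 20},{"x": 0.004,"y": 0,"z": 0,"ax": 0,"ay": 0,"az": 0,"grip": 20},{"x": 0.006,"y": 0,"z": 0,"ax": 0,"ay": 0,"az": 0,"grip": 20},{"x": 0.008,"y": 0,"z": 0,"ax": 0,"ay": 0,"az": 0,"grip": 20}]' --squeeze 45

```text
time_s: 13.25
tool_pos: [0.5218, 0.0935, 0.1121]
orientation: [180.0, 0.0, -98.5]
ft_force: [1.0, 2.5, 6.6]
width: 0.0244
```

>>> servo_tool --increments '[{"x": 0.0015,"y": 0,"z": 0,"ax": 0,"ay": 0,"az": 0,"grip": 20},{"x": 0.003,"y": 0,"z": 0,"ax": 0,"ay": 0,"az": 0,"grip": 20},{"x": 0.0045,"y": 0,"z": 0,"ax": 0,"ay": 0,"az": 0,"grip": 20}]' --squeeze 45

```text
time_s: 13.55
tool_pos: [0.5215, 0.0914, 0.1121]
orientation: [180.0, -0.1, -98.5]
ft_force: [1.6, -2.8, 4.9]
width: 0.0244
```

```bash
python3 snap.py 10
```

```text
13.55 [0.5215 0.0914 0.1121] [ 1.7998e+02 -6.0000e-02 -9.8500e+01] [ 1.56 -2.8   4.86] [-0.768 -0.696 -0.141] 0.0244
```

View pics/s10.png

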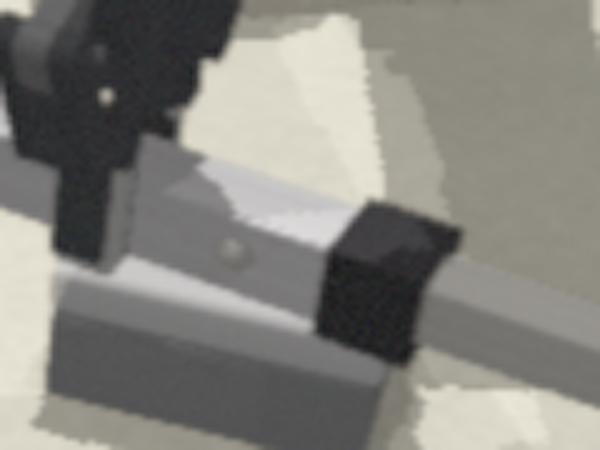

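View pics/w10.png

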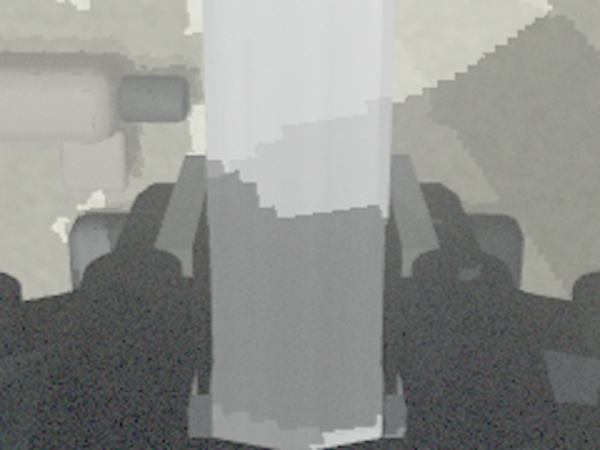

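>>> servo_tool --increments '[{"x": 0.001,"y": 0,"z": 0,"ax": 0,"ay": 0,"az": 0,"grip": 20},{"x": 0.002,"y": 0,"z": 0,"ax": 0,"ay": 0,"az": 0,"grip": 20},{"x": 0.003,"y": 0,"z": 0,"ax": 0,"ay": 0,"az": 0,"grip": 20}]' --squeeze 45

```text
time_s: 13.95
tool_pos: [0.5213, 0.0902, 0.1121]
orientation: [180.0, -0.1, -98.5]
ft_force: [1.2, -1.3, 6.0]
width: 0.0244
```

>>> servo_tool --increments '[{"x": 0.001,"y": 0,"z": 0,"ax": 0,"ay": 0,"az": 0,"grip": 20},{"x": 0.002,"y": 0,"z": 0,"ax": 0,"ay": 0,"az": 0,"grip": 20},{"x": 0.002,"y": 0,"z": 0,"ax": 0,"ay": 0,"az": 0,"grip": 20}]' --squeeze 45

```text
time_s: 14.25
tool_pos: [0.5213, 0.0901, 0.1121]
orientation: [180.0, -0.0, -98.5]
ft_force: [0.7, -0.4, 6.7]
width: 0.0244
```

>>> servo_tool --increments '[{"x": 0.001,"y": 0,"z": 0,"ax": 0,"ay": 0,"az": 0,"grip": 20},{"x": 0.002,"y": 0,"z": 0,"ax": 0,"ay": 0,"az": 0,"grip": 20},{"x": 0.002,"y": 0,"z": 0,"ax": 0,"ay": 0,"az": 0,"grip": 20}]' --squeeze 45

```text
time_s: 14.55
tool_pos: [0.5213, 0.09, 0.1121]
orientation: [180.0, -0.0, -98.5]
ft_force: [1.5, 0.3, 6.7]
width: 0.0242
```

>>> servo_tool --increments '[{"x": 0.001,"y": 0,"z": 0,"ax": 0,"ay": 0,"az": 0,"grip": 20},{"x": 0.002,"y": 0,"z": 0,"ax": 0,"ay": 0,"az": 0,"grip": 20},{"x": 0.003,"y": 0,"z": 0,"ax": 0,"ay": 0,"az": 0,"grip": 20},{"x": 0.004,"y": 0,"z": 0,"ax": 0,"ay": 0,"az": 0,"grip": 20}]' --squeeze 45

```text
time_s: 14.95
tool_pos: [0.5212, 0.0894, 0.1121]
orientation: [180.0, 0.0, -98.5]
ft_force: [0.2, 2.3, 6.3]
width: 0.0245
```

>>> servo_tool --increments '[{"x": 0.001,"y": 0,"z": 0,"ax": 0,"ay": 0,"az": 0,"grip": 20},{"x": 0.002,"y": 0,"z": 0,"ax": 0,"ay": 0,"az": 0,"grip": 20},{"x": 0.003,"y": 0,"z": 0,"ax": 0,"ay": 0,"az": 0,"grip": 20}]' --squeeze 45

```text
time_s: 15.25
tool_pos: [0.5211, 0.0887, 0.1121]
orientation: [180.0, 0.0, -98.5]
ft_force: [1.1, 1.6, 7.6]
width: 0.0242
```

>>> servo_tool --increments '[{"x": 0.001,"y": 0,"z": 0,"ax": 0,"ay": 0,"az": 0,"grip": 20},{"x": 0.002,"y": 0,"z": 0,"ax": 0,"ay": 0,"az": 0,"grip": 20},{"x": 0.002,"y": 0,"z": 0,"ax": 0,"ay": 0,"az": 0,"grip": 20}]' --squeeze 45

```text
time_s: 15.55
tool_pos: [0.521, 0.0882, 0.1121]
orientation: [180.0, 0.0, -98.5]
ft_force: [1.1, 1.3, 6.7]
width: 0.0244
```

>>> servo_tool --increments '[{"x": 0.001,"y": 0,"z": 0,"ax": 0,"ay": 0,"az": 0,"grip": 20},{"x": 0.002,"y": 0,"z": 0,"ax": 0,"ay": 0,"az": 0,"grip": 20},{"x": 0.002,"y": 0,"z": 0,"ax": 0,"ay": 0,"az": 0,"grip": 20}]' --squeeze 45

```text
time_s: 15.85
tool_pos: [0.521, 0.0879, 0.1121]
orientation: [180.0, 0.0, -98.5]
ft_force: [0.2, 0.8, 6.0]
width: 0.0242
```

```bash
python3 snap.py 11
```

```text
15.85 [0.521  0.0879 0.1121] [ 1.7999e+02  4.0000e-02 -9.8490e+01] [0.2  0.84 6.04] [ 0.744 -0.512 -0.204] 0.0242
```

View pics/s11.png

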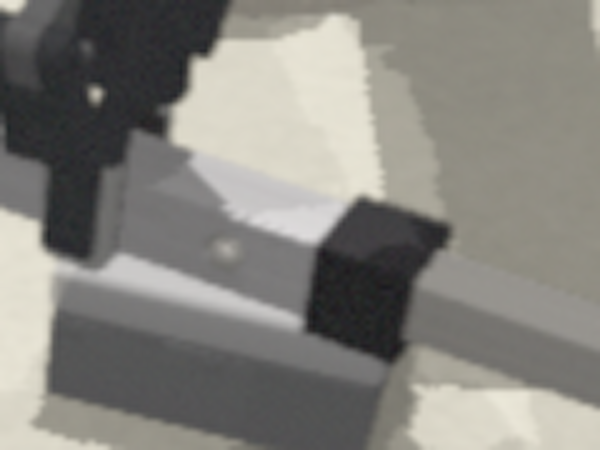

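>>> servo_tool --increments '[{"x": 0.001,"y": 0,"z": 0,"ax": 0,"ay": 0,"az": 0,"grip": 20},{"x": 0.002,"y": 0,"z": 0,"ax": 0,"ay": 0,"az": 0,"grip": 20},{"x": 0.002,"y": 0,"z": 0,"ax": 0,"ay": 0,"az": 0,"grip": 20}]' --squeeze 45

```text
time_s: 16.25
tool_pos: [0.521, 0.0878, 0.1121]
orientation: [180.0, 0.1, -98.5]
ft_force: [1.3, 3.3, 6.8]
width: 0.0244
```

>>> servo_tool --increments '[{"x": 0.001,"y": 0,"z": 0,"ax": 0,"ay": 0,"az": 0,"grip": 20},{"x": 0.002,"y": 0,"z": 0,"ax": 0,"ay": 0,"az": 0,"grip": 20},{"x": 0.002,"y": 0,"z": 0,"ax": 0,"ay": 0,"az": 0,"grip": 20}]' --squeeze 45

```text
time_s: 16.55
tool_pos: [0.521, 0.0877, 0.1121]
orientation: [-180.0, 0.1, -98.5]
ft_force: [1.1, 5.5, 5.9]
width: 0.0241
```

>>> servo_tool --increments '[{"x": 0.001,"y": 0,"z": 0,"ax": 0,"ay": 0,"az": 0,"grip": 20},{"x": 0.002,"y": 0,"z": 0,"ax": 0,"ay": 0,"az": 0,"grip": 20},{"x": 0.003,"y": 0,"z": 0,"ax": 0,"ay": 0,"az": 0,"grip": 20},{"x": 0.003,"y": 0,"z": 0,"ax": 0,"ay": 0,"az": 0,"grip": 20}]' --squeeze 45

```text
time_s: 16.95
tool_pos: [0.521, 0.0876, 0.1121]
orientation: [-180.0, 0.2, -98.5]
ft_force: [1.0, 7.8, 7.2]
width: 0.0244
```

>>> servo_tool --increments '[{"x": 0.001,"y": 0,"z": 0,"ax": 0,"ay": 0,"az": 0,"grip": 20},{"x": 0.0015,"y": 0,"z": 0,"ax": 0,"ay": 0,"az": 0,"grip": 20},{"x": 0.0015,"y": 0,"z": 0,"ax": 0,"ay": 0,"az": 0,"grip": 20}]' --squeeze 45

```text
time_s: 17.25
tool_pos: [0.521, 0.0876, 0.1121]
orientation: [-180.0, 0.2, -98.5]
ft_force: [2.1, 9.4, 6.8]
width: 0.0247
```

>>> servo_tool --increments '[{"x": 0.001,"y": 0,"z": 0,"ax": 0,"ay": 0,"az": 0,"grip": 20},{"x": 0.0015,"y": 0,"z": 0,"ax": 0,"ay": 0,"az": 0,"grip": 20},{"x": 0.0015,"y": 0,"z": 0,"ax": 0,"ay": 0,"az": 0,"grip": 20},{"x": 0.0015,"y": 0,"z": 0,"ax": 0,"ay": 0,"az": 0,"grip": 20}]' --squeeze 45

```text
time_s: 17.65
tool_pos: [0.521, 0.0876, 0.1121]
orientation: [-180.0, 0.3, -98.5]
ft_force: [0.7, 9.7, 7.5]
width: 0.0246
```

```bash
python3 snap.py 12
```

```text
17.65 [0.521  0.0876 0.1121] [-179.98    0.25  -98.47] [0.73 9.68 7.51] [ 2.847 -0.341 -0.248] 0.0246
```

View pics/s12.png

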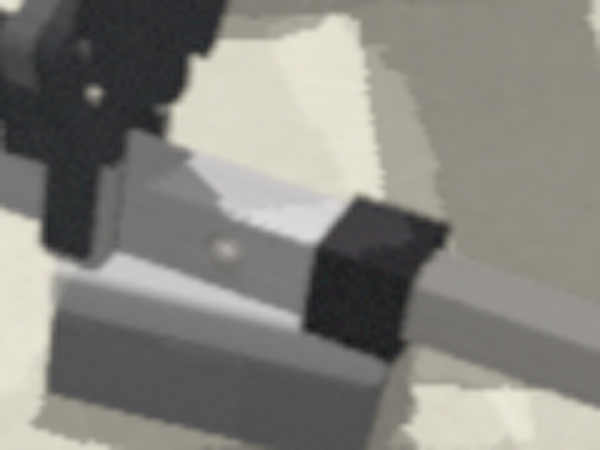

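>>> servo_tool --increments '[{"x": 0.001,"y": 0,"z": 0,"ax": 0,"ay": 0,"az": 0,"grip": 20},{"x": 0.002,"y": 0,"z": 0,"ax": 0,"ay": 0,"az": 0,"grip": 20},{"x": 0.002,"y": 0,"z": 0,"ax": 0,"ay": 0,"az": 0,"grip": 20},{"x": 0.002,"y": 0,"z": 0,"ax": 0,"ay": 0,"az": 0,"grip": 20}]' --squeeze 45

```text
time_s: 18.15
tool_pos: [0.521, 0.0876, 0.1121]
orientation: [-180.0, 0.3, -98.5]
ft_force: [0.9, 9.9, 6.6]
width: 0.0241
```

>>> servo_tool --increments '[{"x": 0.001,"y": 0,"z": 0,"ax": 0,"ay": 0,"az": 0,"grip": 20},{"x": 0.002,"y": 0,"z": 0,"ax": 0,"ay": 0,"az": 0,"grip": 20},{"x": 0.002,"y": 0,"z": 0,"ax": 0,"ay": 0,"az": 0,"grip": 20},{"x": 0.002,"y": 0,"z": 0,"ax": 0,"ay": 0,"az": 0,"grip": 20}]' --squeeze 45

```text
time_s: 18.55
tool_pos: [0.521, 0.0875, 0.1121]
orientation: [-180.0, 0.3, -98.5]
ft_force: [0.6, 12.3, 6.2]
width: 0.0245
```

>>> servo_tool --increments '[{"x": -0.002,"y": 0,"z": 0,"ax": 0,"ay": 0,"az": 0,"grip": 20},{"x": -0.004,"y": 0,"z": 0,"ax": 0,"ay": 0,"az": 0,"grip": 20},{"x": -0.006,"y": 0,"z": 0,"ax": 0,"ay": 0,"az": 0,"grip": 20},{"x": -0.008,"y": 0,"z": 0,"ax": 0,"ay": 0,"az": 0,"grip": 20}]' --squeeze 45

```text
time_s: 18.95
tool_pos: [0.521, 0.0875, 0.1121]
orientation: [-180.0, 0.1, -98.5]
ft_force: [1.1, 4.5, 5.9]
width: 0.0247
```

>>> servo_tool --increments '[{"x": -0.002,"y": 0,"z": -0.001,"ax": 0,"ay": 0,"az": 0,"grip": 20},{"x": -0.004,"y": 0,"z": -0.002,"ax": 0,"ay": 0,"az": 0,"grip": 20},{"x": -0.004,"y": 0,"z": -0.002,"ax": 0,"ay": 0,"az": 0,"grip": 20}]' --squeeze 30

```text
time_s: 19.25
tool_pos: [0.5209, 0.0875, 0.1121]
orientation: [180.0, 0.1, -98.5]
ft_force: [1.5, 5.1, 4.7]
width: 0.0245
```

>>> servo_tool --increments '[{"x": 0,"y": 0,"z": 0,"ax": 0,"ay": 0,"az": 0,"grip": 26},{"x": 0,"y": 0,"z": 0,"ax": 0,"ay": 0,"az": 0,"grip": 30},{"x": 0,"y": 0,"z": 0,"ax": 0,"ay": 0,"az": 0,"grip": 36},{"x": 0,"y": 0,"z": 0,"ax": 0,"ay": 0,"az": 0,"grip": 44},{"x": 0,"y": 0,"z": 0,"ax": 0,"ay": 0,"az": 0,"grip": 52}]' --squeeze 20

```text
time_s: 19.75
tool_pos: [0.5207, 0.0866, 0.1119]
orientation: [179.9, -0.0, -98.5]
ft_force: [-0.7, 0.5, -0.9]
width: 0.0522
```

```bash
python3 snap.py 13
```

```text
19.75 [0.5207 0.0866 0.1119] [ 1.7994e+02 -4.0000e-02 -9.8520e+01] [-0.74  0.52 -0.91] [ 0.044 -0.019 -0.038] 0.0522
```

View pics/w13.png

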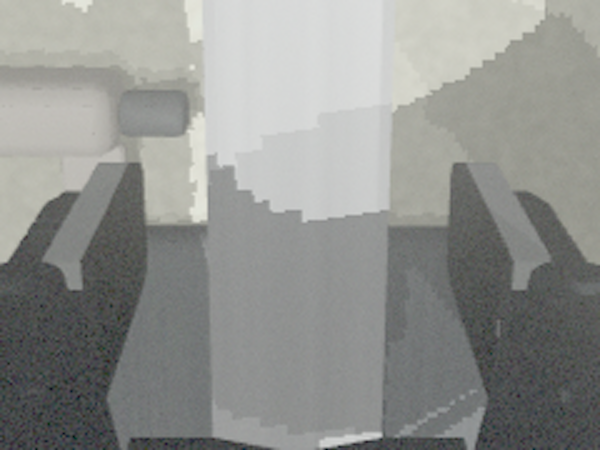

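View pics/s13.png

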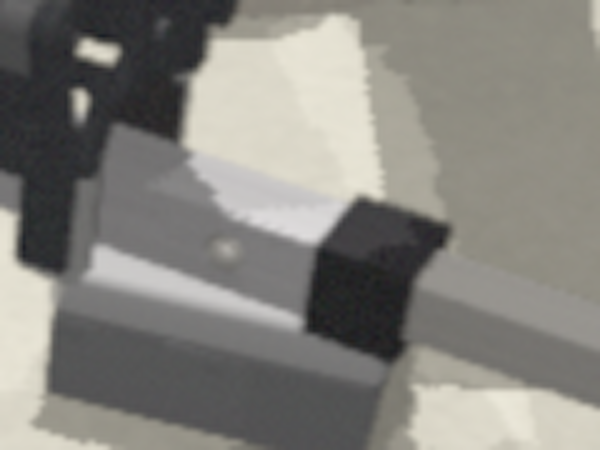

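Released. The jaws are clear of the tube (gaps at columns 145–207 and 388–450 in w13), and the far button stands out at (227,250) in s13. Next I lift straight up; the near button still has to be checked.

>>> servo_tool --increments '[{"x": 0,"y": 0,"z": -0.06,"ax": 0,"ay": 0,"az": 0,"grip": 55},{"x": 0,"y": 0,"z": -0.18,"ax": 0,"ay": 0,"az": 0,"grip": 55},{"x": 0,"y": 0,"z": -0.32,"ax": 0,"ay": 0,"az": 0,"grip": 55},{"x": 0,"y": 0,"z": -0.5,"ax": 0,"ay": 0,"az": 0,"grip": 55},{"x": 0,"y": 0,"z": -0.68,"ax": 0,"ay": 0,"az": 0,"grip": 55}]'

```text
time_s: 20.35
tool_pos: [0.5206, 0.0866, 0.2839]
orientation: [180.0, -0.0, -98.5]
ft_force: [1.5, 0.6, -0.1]
width: 0.0551
```

>>> servo_tool --increments '[{"x": 0,"y": 0,"z": -0.15,"ax": 0,"ay": 0,"az": 0,"grip": 55},{"x": 0,"y": 0,"z": -0.2,"ax": 0,"ay": 0,"az": 0,"grip": 55},{"x": 0,"y": 0,"z": -0.2,"ax": 0,"ay": 0,"az": 0,"grip": 55}]'

```text
time_s: 20.65
tool_pos: [0.522, 0.087, 0.3346]
orientation: [-179.8, 0.1, -98.5]
ft_force: [0.7, 0.4, 0.1]
width: 0.0549
```

Run:
```python
from h import *
s=readout.observe(); print(s['time_s'],s['tool_pos'],s['ft_force'])
K,P=cam('wrist'); w=read_camera('wrist'); c=read_camera('scene'); t=read_camera('top')
cv2.imwrite('pics/w14.png',w[:,:,::-1]); cv2.imwrite('pics/s14.png',c[:,:,::-1]); cv2.imwrite('pics/t14.png',t[:,:,::-1])
cv2.imwrite('pics/w14c.png',cv2.resize(w[180:330,230:400,::-1],None,fx=3.5,fy=3.5,interpolation=cv2.INTER_NEAREST))
for cn,q,z in [('scene','tip_box',0),('scene','reagent',0),('scene','pipette',0),('scene','lamp',.11),('wrist','button_near',.17),('wrist','button_far',.17)]:
    k,p=cam(cn)
    for e in spotter.pinpoint(cn,q)[:2]: print(cn,q,round(float(e['score']),2),np.round(e['pixel'],1),atz(k,p,e['pixel'],z).round(4))
```

```text
20.65 [0.52203265 0.08704166 0.33464566] [0.65666294 0.41002457 0.05006346]
scene tip_box 0.61 [392.8 243.9] [0.3767 0.101  0.    ]
scene reagent 0.51 [494.3 284.2] [0.4094 0.2907 0.    ]
scene pipette 0.72 [339.1 346.4] [0.6462 0.0973 0.    ]
scene lamp 0.82 [246.  192.3] [ 0.4871 -0.1476  0.11  ]
scene lamp 0.22 [393.1 220.4] [0.4573 0.1105 0.11  ]
wrist button_near 0.53 [337.9 256. ] [0.5073 0.1327 0.17  ]
wrist button_far 0.46 [298.9 259. ] [0.5473 0.13   0.17  ]
```

View pics/w14c.png

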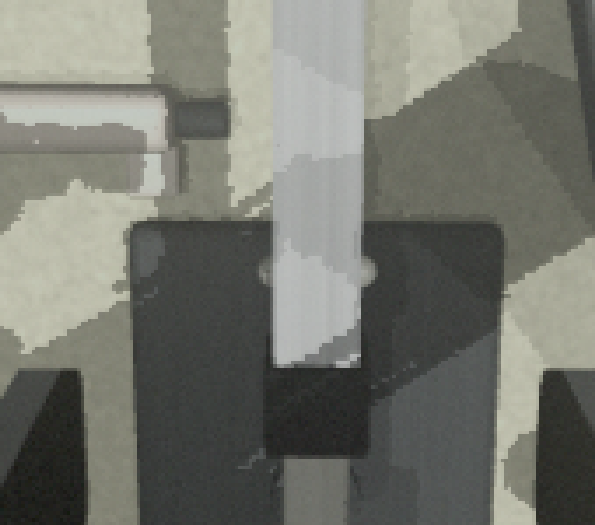

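View pics/s14.png

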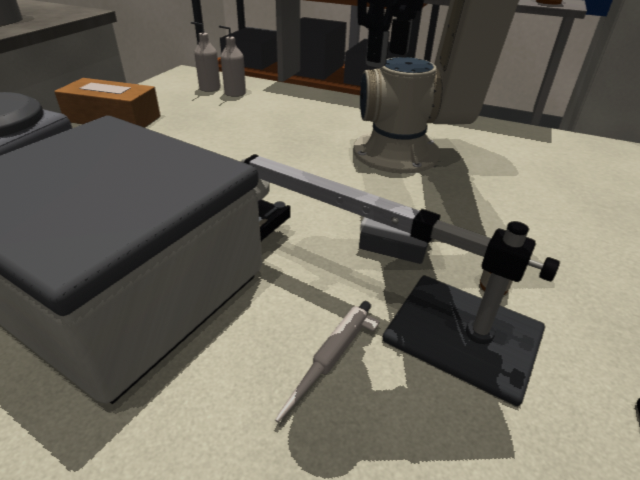

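```bash
python3 -c "
from plant import job; print(job.sign_off())"
```

```text
the job is handed in; nothing more can be done
None
```

The lamp arm is drawn out about 46 mm and locked in its next pair of holes, and the job is handed in at about 21 s of the 40 s allowed. No verdict was reported.

**What I did:** I squeezed both buttons flush with the jaws and drew the tube off its first holes, with the pull peaking at 14 N just before it let go. I then slid it on against about 4 to 6 N of drag until the buttons snapped out. After feeling for the stop, I tugged along the arm up to 12 N; the tube stayed put to within about 0.1 mm. I eased the pull to about 5 N, not quite to zero, then opened the jaws and lifted clear.

**Last checks:**
- **Buttons:** both stand out evenly beside the tube in the wrist picture, 33 pixels from tip to tip against 34 before.
- **Lamp:** by the networks' estimate it moved about 48 mm outward, against 46 mm from the tool's own travel. The difference is within the networks' error.
- **Bystanders:** tip box, reagent jar and pipette read within 6 mm of where they were, which is about the networks' scatter.
- **Robot:** about 150 mm above the tube, with no contact and wrist force under 1 N.

**One disagreement:** the images put the finger ends about 40 mm behind the stated TCP. I set the grasp height from the images.

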